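Snap the rotor's retaining clip into the spindle groove with the clip fork

ROBOT

A 6-joint arm with a two-finger parallel gripper is mounted at the origin on a cart in front of the work surface, level with it; the furniture and walls round the work are solid. World frame = base frame: x ahead of the robot, y to its left, z up, the work surface at z = 0. Lengths are in m, angles in rad, forces in N, time in s.
With the tool pointing down it reaches from about 0.275 to 0.85 m from the base axis. Payload 19 kg.
Tool frame: the origin (TCP) lies midway between the tips of the shut fingers; the grasp point (between the pads) lies 19 mm behind it; z points along the fingers, y is the direction in which the jaws open and shut (so a half turn about z gives the same grasp; the last joint's range is limited). The gripper opens to 85 mm and grips with 20 to 120 N. Pads are 22 mm wide; open, the fingers measure 114 mm over their backs; the gripper's body (76 mm by 85 mm) begins 54 mm behind the grasp point. The pads swing forward as they close: fully open they stand 13 mm farther back than shut.
Start: joints at [1.155, 0.15, 1.437, -0, 1.554, -0.134], TCP at [0.16, 0.552, 0.231] pointing down, gripper open.
Joint ranges: [-2.8, 2.8], [-0.68, 2.1], [0.12, 2.68], [-1.39, 4.53], [0.16, 2.79], [-2.81, 2.81]. Speed limits (rad/s): [1.89, 1.89, 2.22, 3.01, 3.01, 3.01].

INTERFACE

Orientations are given as a unit quaternion [x, y, z, w].
In Python, from workcell import * gives the robot as it stands. The module is installed in compiled form; this text tells all that it offers.
- The arm moves only by the tool apply_moves, never from a script. Its argument "increments" is a list of rows, each a list of 3 entries, a list of its own where there are three numbers: the shift along the tool's x, y, z in cm, then the turn about the tool's z in degrees, then the closure, from -1 (fully open) to 1 (shut), so that 0 is half open. A call has 1 to 12 rows; each row shifts and turns the commanded pose from where the row before left it, along the tool's axes as they then stand; what a row does not reach is not made up. A row lasts 1/8 s, in which the tool goes at most 62.5 mm and 10.7 degrees, less where a joint would pass 70% of its speed; a pose out of reach is approached as far as the arm can. A call is refused whole if a number of a shift passes 6.25 or a number of a turn 10.7, either way. A call with a gripper value outside its range is refused whole. The fingers move at their own pace and stop on an object; "force" is the grip in N (left out, the last holds). Time passes only in rows, so rows that do not move let the fingers close. It gives the time, the measured TCP pose, the force and the opening at its end, in the units of the state.
- read_state(): the state, without advancing time (a new reading comes with each control period).
- grab_frame(name): name is "scene" or "top" or "wrist"; returns (picture, depth): 400x640x3 uint8, blue, green, red; 400x640 float32, m along the optical axis (not along the pixel's ray), 0 where there is no reading.
- camera_model(name): a dict with "mtx" (3x3 intrinsics, pixels), "extrinsics" (4x4, takes a point from world to camera coordinates). Camera axes: x right, y down, z forward; pixel columns grow to the right and rows downward; lengths in m; the calibration is good to about 2 mm. The wrist camera is an equidistant fisheye: a pixel r from the principal point sees the ray r / f radians off the axis. A picture is of the moment at which its call begins: read the wrist's pose just before it. camera_model takes no time and is no camera call; for the wrist camera it gives the pose at the moment of the call.
- close_job(): hands the job in, once; it reports no verdict.
The state is a dict: "time": time; "joint_pos": joint angles; "qd": joint speeds; "effort": joint torques, N m; "position": TCP position; "tool_rot": TCP orientation; "contact_force": force on the tool from outside, world axes, zero at the start; "moment": the same for the moment, N m; "finger_gap": finger opening in m.
Only numpy, scipy, OpenCV 4.12 (cv2) and the standard library are available. Lean on these libraries where they do the work, as an engineer would, in place of code of your own. Each camera call takes 0.05 s, during which the arm holds its last target.

TASK

Lock the mixer's rotor: take the clip fork from its rest and, with its prongs on either side of the lug at the back of the split clip, slide the clip along the disc onto the spindle until it snaps into the groove; then keep pressing with about 15 N for half a second to be sure that it is fully home. Push gently, never with more than 25 N, never touch the clip with the fingers, and leave the other things alone. Then lay the fork back in its rest and let go.

Things in the scene. Friction and masses are not known exactly. Their poses are not given: they have to be found in the camera images.
- fork_tool: Clip fork, a straight tool lying level in the tool rest; 0.12 kg. Origin: middle of the grip waist, on the tool's axis, 50 mm above the table at the start; x along the tool to the fork, z up. Waist (grip across y): 44 long, 16 wide, 20 mm high, between square shoulders 24 mm wide and high, 8 mm thick; the handle runs back to x = -61 mm, 18 mm wide and high.
- fork_tip (a point): Middle of the line across the two prong ends, on the tool's axis, 88.5 mm ahead of the fork_tool origin, axes as fork_tool. The round-ended prongs are 7 mm wide, 6 mm high (z -3 to +3), centred at y = +-10.5 mm; the slot between is 14 mm wide and 20 mm deep, ending at a 30 mm wide cross-bar; a 14 mm wide, 6 mm high shank joins it to the handle.
- clip: Split retaining clip of dark steel, 29 mm wide, 7 mm thick, 22 g, lying loose and flat on the rotor disc, split towards the spindle. Origin: on its underside at the bore's centre; x out of the split, z up. Two sprung jaws reach to x = 12 mm; the split is 7 mm wide at rest. When home, its x = -6 mm face bears on the spindle and its origin lies within 1 mm of the spindle's axis.
- clip_back (a point): Middle of the clip's back, 12.5 mm behind its origin and 3.5 mm above its underside, axes as clip. Here are two flat shoulders, to y = +-14.5 mm, for the ends of the prongs; between them a round-ended lug, 9 mm wide, sticks out 10.5 mm backwards and goes into the fork's slot with 2.5 mm play a side.
- jaw_left (a joint): Spring travel of one of the clip's two jaws, m: 0 at rest, 0.0025 at the most, about 0.0005 when home. The jaws meet the groove 11.5 mm before the clip is home and pass its widest place 5.5 mm before. In between the push rises to a peak (mostly 6 to 16 N), then drops to almost nothing: the snap. The jaws draw the clip on; then it meets a hard stop.
- rotor: Rotor of a small sample mixer, fixed: grey base 110x110x24 mm, column, and a metal disc 100 mm across, its flat top 100 mm above the table, flush tube sockets in its far half. Origin: on the table, on the spindle's axis; x points from the clip's side to the spindle (way of the push), roughly away from the robot; z up.
- groove (a point): Spindle axis at the level of the disc's top, 100 mm above the table, axes as rotor. The groove, 12 mm in diameter, runs from the disc's top to 9 mm over it; above stands the spindle's head, 18 mm in diameter, top 19 mm over the disc.
- tool_rest: Tool rest, fixed: plate 124x54x8 mm with two notched posts, 47 mm ahead of and 45 mm behind its origin, that carry the tool's shank and rear handle; side lips, leaning outwards, reach about 58 mm above the table and leave 1 to 2 mm a side. Origin: on the table, under the middle of the tool; x along the tool to the fork.
- rest_seat (a point): Where the fork_tool origin lies when the tool is in its rest, 50 mm above the table, axes as tool_rest.
- tape_roll: Bystander, to be left alone: roll of label tape lying flat, 56 mm across, 18 mm high. Origin: centre of its underside.
- cover_glass_box: Bystander, to be left alone: small white box of cover glasses, 31x63x23 mm. Origin: centre of its underside.
- loupe: Bystander, to be left alone: round black loupe case, 36 mm across, 27 mm high. Origin: centre of its underside.
- slide_mailer_1: Bystander, to be left alone: flat white slide mailer, 36x86x10 mm. Origin: centre of its underside.

How it is judged:
On the way, in this order (a step that is already met when the one before it is completed fails the run):
1. the fork is lifted out of its rest (z of fork_tool in the frame of rest_seat above 0.015 m), for 0.1 s.
2. the clip has snapped home on the spindle and the fork presses it there with at least 9 N (horizontal distance between clip and groove below 0.002 m and z of clip in the frame of groove between -0.002 and 0.004 m and angle between clip's own z axis and vertical below 0.15 rad and contact force between fork_tool and clip above 9 N), for 0.2 s.
At the end, for the whole second after the job is handed in: The clip lies flat in the spindle's groove, its origin within 2 mm of the spindle's axis; the fork lies at rest in both notches of its rest, its origin within 15 mm of the seat and its axis within 0.12 rad of the rest's (horizontal distance between clip and groove below 0.002 m and z of clip in the frame of groove between -0.002 and 0.004 m and angle between clip's own z axis and vertical below 0.15 rad and distance between fork_tool and rest_seat below 0.015 m and angle between the x axis of fork_tool and the x axis of tool_rest, either way round below 0.12 rad and linear speed of each of fork_tool, clip below 0.01 m/s); the robot touches nothing.
It fails at once if the fork presses the clip with more than 26 N (contact force between fork_tool and clip above 26 N).
It fails at once if the gripper's fingers or the arm touch the clip (contact force between any of the fingers, the arm and clip above 0.5 N).
It fails at once if a bystander is moved by more than 15 mm (distance of any of tape_roll, cover_glass_box, loupe, slide_mailer_1 from where it was at the start of the episode above 0.015 m).
It also fails if it takes over 70 s, if anything falls off the work surface, if the arm or the gripper's body presses on something with over 40 N, if the wrist force passes 120 N, or if a joint passes its speed limit or range.

## Working session

There is one attempt and no reset: what is moved stays moved. The work goes in short steps, Python scripts to look and compute and a tool call to move; the robot and the scene stay as the last step left them, time stands still between calls to the robot, and variables do not carry over. Pictures are saved under pics/ and viewed, and the job is handed in when it is done.

Besides the shell and the picture viewer there is one more tool, called after "Request:" as name([rows], argument=value, ...), one row to a line, values as JSON. apply_moves: Moves the arm, as the interface text tells. Its arguments: {"type":"object","properties":{"increments":{"type":"array"},"force":{"type":"number"}},"required":["increments"]}

```bash
mkdir -p pics; python3 - <<'E'
from workcell import *
import cv2
s=read_state(); print(s)
for n in ("top","scene","wrist"):
    im,d=grab_frame(n); cv2.imwrite(f"pics/{n}0.png",im)
    import numpy as np; np.save(f"pics/{n}0.npy",d)
    m=camera_model(n); print(n,m["mtx"],m["extrinsics"])
E
```

```text
{'time': 0.0, 'joint_pos': array([ 1.15500518e+00,  1.50973344e-01,  1.43798516e+00, -2.96862526e-05,
        1.55377260e+00, -1.33975132e-01]), 'qd': array([-1.76802514e-03,  7.18289795e-04, -7.36068198e-04,  1.68365443e-04,
       -1.74834958e-03, -8.33681271e-05]), 'effort': array([ 1.22833037e-03, -7.13044238e+01, -5.70869243e+01,  2.53038866e-05,
        8.78688617e-03,  1.21167204e-06]), 'position': array([0.15983141, 0.55210724, 0.23070549]), 'tool_rot': array([ 1.40441898e-01,  9.90088758e-01, -5.51881075e-04, -1.40223122e-04]), 'contact_force': array([-0.52918087,  0.10323526, -0.21031497]), 'moment': array([ 0.00984345, -0.00968404,  0.01156187]), 'finger_gap': 0.08530544876598402}
top [[409.01533542   0.         307.28914373]
 [  0.         409.01533542 207.85716757]
 [  0.           0.           1.        ]] [[-0.02537848 -0.99955437 -0.01571615  0.11128296]
 [-0.99829484  0.02616693 -0.05217949  0.63127469]
 [ 0.05256748  0.01436512 -0.99851405  1.29573189]
 [ 0.          0.          0.          1.        ]]
scene [[445.77975022   0.         319.24517097]
 [  0.         445.77975022 202.6194309 ]
 [  0.           0.           1.        ]] [[-0.83832921 -0.54495841  0.01498229  0.57075654]
 [-0.43132115  0.64620801 -0.629585    0.24214127]
 [ 0.33341597 -0.53426167 -0.77678714  0.94002967]
 [ 0.          0.          0.          1.        ]]
wrist [[309.70691629   0.         318.24600084]
 [  0.         309.70691629 207.77814716]
 [  0.           0.           1.        ]] [[ 2.77297385e-01  9.60783970e-01 -5.67949307e-04 -5.74292837e-01]
 [ 9.28318944e-01 -2.67775005e-01  2.57915655e-01 -3.44851246e-02]
 [ 2.47649144e-01 -7.20465748e-02 -9.66167269e-01  3.77560723e-01]
 [ 0.00000000e+00  0.00000000e+00  0.00000000e+00  1.00000000e+00]]
```

View pics/top0.png

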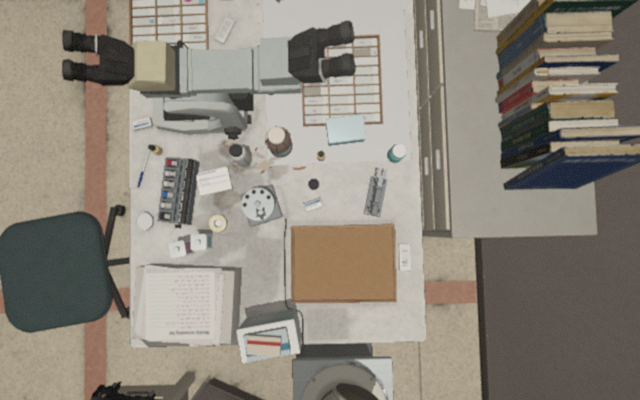

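View pics/scene0.png

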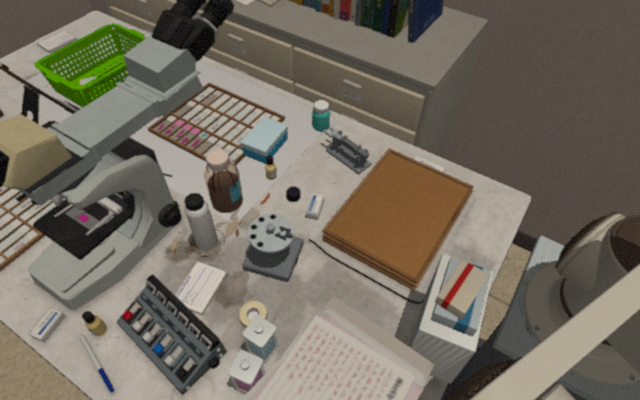

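View pics/wrist0.png

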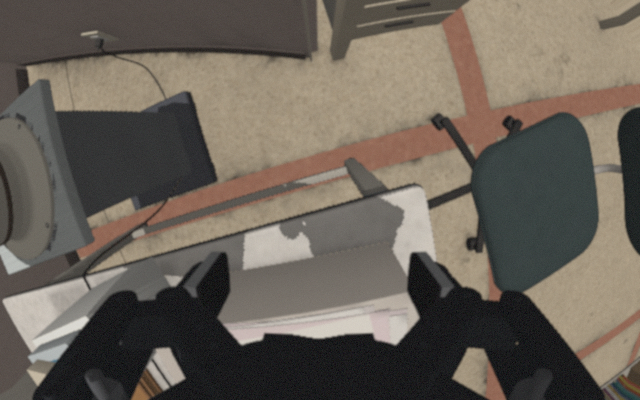

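```bash
cat > h.py <<'E'
from workcell import *
import cv2, numpy as np
from scipy.spatial.transform import Rotation as R
def ray(name,uv,m=None):
    m=m or camera_model(name); K=m["mtx"]; T=m["extrinsics"]
    uv=np.atleast_2d(uv).astype(float)
    x=(uv[:,0]-K[0,2])/K[0,0]; y=(uv[:,1]-K[1,2])/K[1,1]
    if name=="wrist":
        r=np.hypot(x,y); s=np.where(r>1e-9,np.sin(r)/np.maximum(r,1e-9),1)
        d=np.c_[x*s,y*s,np.cos(r)]
    else: d=np.c_[x,y,np.ones_like(x)]
    Rm=T[:3,:3]; return -Rm.T@T[:3,3], d@Rm
def onplane(name,uv,z,m=None):
    o,d=ray(name,uv,m); return o+d*((z-o[2])/d[:,2])[:,None]
def proj(name,P,m=None):
    m=m or camera_model(name); K=m["mtx"]; T=m["extrinsics"]
    P=np.atleast_2d(P); c=P@T[:3,:3].T+T[:3,3]
    if name=="wrist":
        rr=np.hypot(c[:,0],c[:,1]); th=np.arctan2(rr,c[:,2]); k=th/np.maximum(rr,1e-9)
        q=c[:,:2]*k[:,None]
    else: q=c[:,:2]/c[:,2:]
    return q*[K[0,0],K[1,1]]+K[:2,2]
E
python3 - <<'E'
from h import *
print(onplane("top",[(260,205),(243,220),(283,218)],.1), onplane("top",[(376,190),(372,212),(381,168)],.05))
im=cv2.imread("pics/top0.png")
a=cv2.resize(im[160:240,200:300],None,fx=4,fy=4,interpolation=cv2.INTER_CUBIC)
b=cv2.resize(im[160:240,300:400],None,fx=4,fy=4,interpolation=cv2.INTER_CUBIC)
cv2.imwrite("pics/topz.png",np.hstack([a,b]))
im=cv2.imread("pics/scene0.png")
a=cv2.resize(im[100:300,230:390],None,fx=4,fy=3,interpolation=cv2.INTER_CUBIC)
cv2.imwrite("pics/sz.png",cv2.resize(im[110:290,230:390],(640,600)[:2] if 0 else None,fx=3.3,fy=3.3,interpolation=cv2.INTER_CUBIC))
E
```

```text
[[0.64194213 0.23608283 0.1       ]
 [0.59805892 0.28822307 0.1       ]
 [0.60096753 0.16757004 0.1       ]] [[ 0.6825204  -0.12189569  0.05      ]
 [ 0.61398043 -0.10709604  0.05      ]
 [ 0.75133859 -0.13990207  0.05      ]]
```

View pics/topz.png

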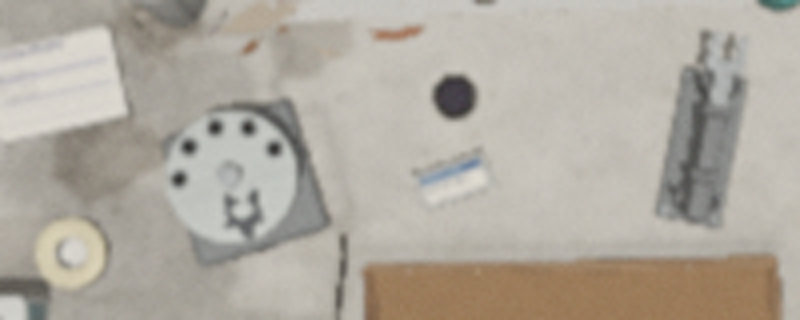

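View pics/sz.png

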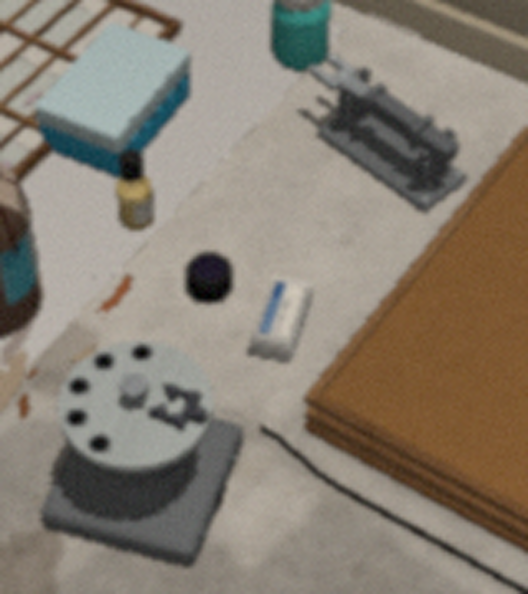

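```bash
cat >> h.py <<'E'
def tool():
    s=read_state(); return s["position"],R.from_quat(s["tool_rot"]).as_matrix(),s
def plan(p,yaw):
    """shift in tool axes (cm) from now to p; turn deg so that tool y is across yaw"""
    P,M,s=tool(); 
    d=M.T@(np.array(p)-P)*100
    cur=np.arctan2(M[1,0],M[0,0]); t=np.degrees(yaw-cur)
    t=(t+90)%180-90   # world ccw; tool z down => turn about tool z is negative
    print("pos",P.round(4),"Ftool",(M.T@s["contact_force"]).round(2),"tool xdir yaw deg",np.degrees(cur).round(2),"tilt",M[:,2].round(4))
    print("shift now-axes cm",d.round(2),"turn about tool z deg",round(-t,2))
E
python3 - <<'E'
from h import *
P,M,s=tool(); T=camera_model("wrist")["extrinsics"]
c=-T[:3,:3].T@T[:3,3]; print(M.round(3), c, M.T@(c-P), (M.T@T[2,:3]))
plan([.52,.22,.33],.25)
im,d=grab_frame("top"); d=np.load("pics/top0.npy")
print(d[260,340],d[205,245],onplane("top",[(290,228),(293,303),(397,298),(395,224)],.03))
for uv in [(340,260),(268,335),(245,340),(275,345),(300,210)]:
    o,r=ray("top",uv); print(uv,(o+r*d[uv[1],uv[0]]).round(3))
E
```

```text
[[-0.961  0.278 -0.   ]
 [ 0.278  0.961 -0.001]
 [ 0.    -0.001 -1.   ]] [0.09776051 0.56973905 0.3733549 ] [ 0.06454434 -0.0004905  -0.14247655] [-2.57996436e-01  4.71510177e-04  9.66145753e-01]
pos [0.1599 0.5522 0.2309] Ftool [0.1  0.53 0.77] tool xdir yaw deg 163.85 tilt [-3.e-04 -8.e-04 -1.e+00]
shift now-axes cm [-43.83 -21.9   -9.9 ] turn about tool z deg -30.47
1.2794026 1.2296381 [[ 0.57072012  0.15125945  0.03      ]
 [ 0.33510706  0.14728243  0.03      ]
 [ 0.34323659 -0.17900005  0.03      ]
 [ 0.57490053 -0.18121994  0.03      ]]
(340, 260) [[ 0.467 -0.004  0.041]]
(268, 335) [[0.282 0.207 0.207]]
(245, 340) [[0.268 0.271 0.2  ]]
(275, 345) [[0.259 0.187 0.221]]
(300, 210) [[0.628 0.119 0.001]]
```

Request:
apply_moves([
  [[0,0,-5],0,-1],
  [[-3,-1.5,-4.9],0,-1],
  [[-4.54,-2.27,0],0,-1],
  [[-4.54,-2.27,0],0,-1],
  [[-4.54,-2.27,0],0,-1],
  [[-4.54,-2.27,0],0,-1],
  [[-4.54,-2.27,0],0,-1],
  [[-4.54,-2.27,0],0,-1],
  [[-4.54,-2.27,0],0,-1],
  [[-4.54,-2.27,0],0,-1],
  [[-4.54,-2.27,0],0,-1],
  [[0,0,0],-10,-1],
], force=60)

```text
time: 1.7
position: [0.5222, 0.2172, 0.3293]
tool_rot: [0.054, 0.999, -0.001, -0.001]
contact_force: [-0.2, 0.8, 0.4]
finger_gap: 0.0855
```

Request:
apply_moves([
  [[0,0,0],-10,-1],
  [[0,0,0],-10,-1],
  [[0,0,0],0,-1],
  [[0,0,0],0,-1],
])

```text
time: 2.2
position: [0.5202, 0.2197, 0.3302]
tool_rot: [-0.119, 0.993, -0.0, -0.0]
contact_force: [-0.2, -0.2, 0.6]
finger_gap: 0.0853
```

```bash
python3 - <<'E'
from h import *
plan([.52,.22,.33],.25)
im,d=grab_frame("wrist"); cv2.imwrite("pics/w1.png",im); np.save("pics/w1.npy",d)
print(read_state()["joint_pos"],read_state()["time"])
E
```

```text
pos [0.5202 0.2197 0.3302] Ftool [ 0.22 -0.13 -0.59] tool xdir yaw deg -166.38 tilt [-1.e-04 -1.e-04 -1.e+00]
shift now-axes cm [0.01 0.03 0.02] turn about tool z deg -0.7
[ 2.63270835e-01  1.15971496e-01  1.27942329e+00 -6.75996483e-05
  1.74635355e+00 -1.54593179e+00] 2.25
```

View pics/w1.png

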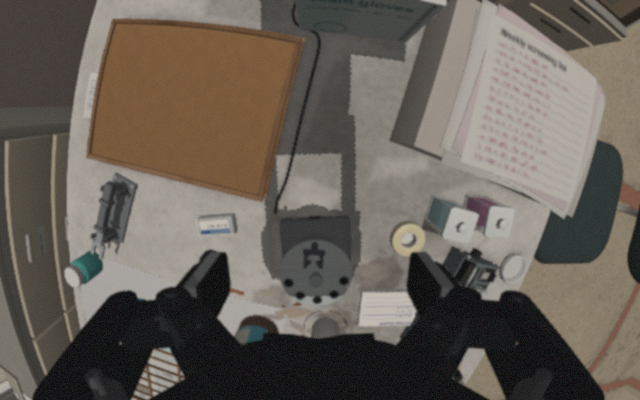

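```bash
python3 - <<'E'
from h import *
print(onplane("wrist",[(316,281),(313,257),(316,269)],.105)[:, :2].round(4))
im=cv2.imread("pics/w1.png"); cv2.imwrite("pics/w1z.png",cv2.resize(im[200:320,260:370],None,fx=5,fy=5,interpolation=cv2.INTER_CUBIC))
plan([.59,.235,.2],.25)
E
```

```text
[[0.652  0.2481]
 [0.6185 0.2361]
 [0.6345 0.2439]]
pos [0.5202 0.2197 0.3302] Ftool [0.44 0.26 0.35] tool xdir yaw deg -166.34 tilt [-1.e-04 -1.e-04 -1.e+00]
shift now-axes cm [-7.15 -0.16 13.02] turn about tool z deg -0.66
```

View pics/w1z.png

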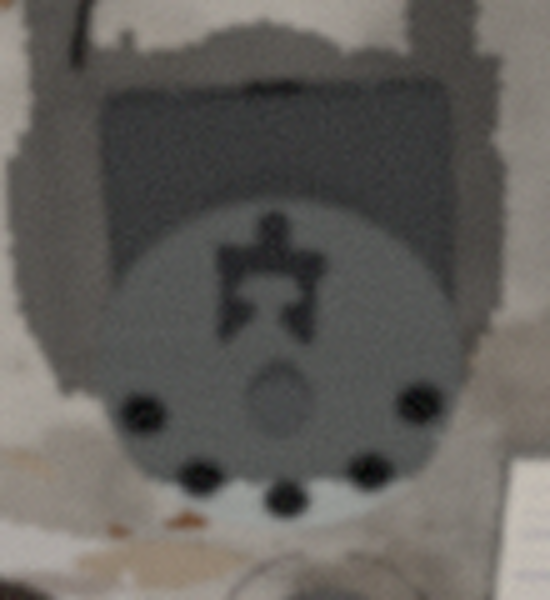

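Request:
apply_moves([
  [[-1.5,0,4],0,-1],
  [[-1.5,0,3],0,-1],
  [[-1.5,0,3],0,-1],
  [[-1,0,3],0,-1],
  [[0,0,0],0,-1],
  [[0,0,0],0,-1],
  [[0,0,0],0,-1],
])

```text
time: 3.12
position: [0.5738, 0.2329, 0.202]
tool_rot: [-0.12, 0.993, 0.0, 0.001]
contact_force: [-0.4, -0.3, -0.4]
finger_gap: 0.0856
```

```bash
python3 - <<'E'
from h import *
import pickle
plan([.59,.235,.2],.25)
m=camera_model("wrist")
im,d=grab_frame("wrist"); cv2.imwrite("pics/w2.png",im); np.save("pics/w2.npy",d)
pickle.dump(m,open("pics/w2.pkl","wb"))
p=proj("wrist",[.652,.2481,.1],m)[0].astype(int); print(p)
cv2.imwrite("pics/w2z.png",cv2.resize(im[130:330,220:420],None,fx=3,fy=3,interpolation=cv2.INTER_CUBIC))
E
```

```text
pos [0.5738 0.2329 0.202 ] Ftool [ 0.46 -0.19  0.41] tool xdir yaw deg -166.17 tilt [ 2.1e-03  5.0e-04 -1.0e+00]
shift now-axes cm [-1.62 -0.19  0.2 ] turn about tool z deg -0.49
[314 291]
```

View pics/w2z.png

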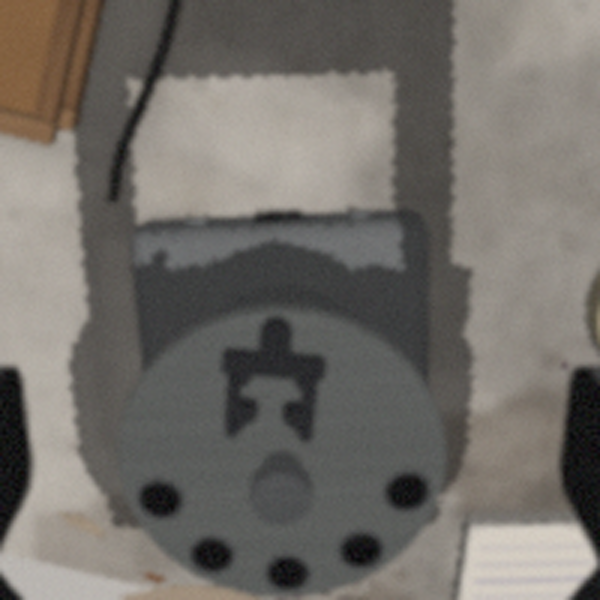

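```bash
python3 - <<'E'
from h import *
import pickle
m=pickle.load(open("pics/w2.pkl","rb")); im=cv2.imread("pics/w2.png")
g=cv2.cvtColor(im,cv2.COLOR_BGR2GRAY)
sub=g[130:330,220:420]
mask=(sub<62).astype(np.uint8)
n,l,st,c=cv2.connectedComponentsWithStats(mask)
for i in range(1,n):
    if 30<st[i,4]<3000: print(i,st[i],c[i]+[220,130],onplane("wrist",c[i]+[220,130],.1,m).round(4))
i=[i for i in range(1,n) if st[i,4]>300 and abs(c[i][0]-90)<15 and abs(c[i][1]-127)<25]
print(i)
for k in i:
    cs,_=cv2.findContours((l==k).astype(np.uint8),0,1)
    cc=max(cs,key=len)[:,0,:]+[220,130]
    W=onplane("wrist",cc,.107,m)[:,:2]
    mn,(a,b),an=cv2.minAreaRect(W.astype(np.float32)*1000); print(mn,a,b,an)
    np.save("pics/clipW.npy",W)
    ax=np.array([np.cos(.25),np.sin(.25)])
    for yaw in np.radians(np.arange(4,26,2)):
        e=np.array([np.cos(yaw),np.sin(yaw)]);f=np.array([-e[1],e[0]])
        x=W@e; y=W@f; print(round(np.degrees(yaw)),x.min().round(4),x.max().round(4),(np.ptp(x)*1000).round(1),y.min().round(4),y.max().round(4),(np.ptp(y)*1000).round(1))
E
```

```text
2 [ 36   0  25  67 263] [267.52471483 161.94676806] [[0.5475 0.1841 0.1   ]]
10 [84 71 18  4 47] [312.61702128 202.21276596] [[0.5711 0.227  0.1   ]]
11 [ 72  70  71  55 637] [333.44740973 227.59340659] [[0.5882 0.2489 0.1   ]]
24 [ 45  89  28  32 216] [274.77777778 232.68055556] [[0.6045 0.2022 0.1   ]]
66 [ 74 106  34  41 642] [310.42990654 255.51557632] [[0.6175 0.2362 0.1   ]]
68 [  0 123  10  57 410] [223.47804878 278.9       ] [[0.6612 0.1642 0.1   ]]
69 [187 123  13  61 585] [414.07521368 279.8017094 ] [[0.6201 0.3347 0.1   ]]
71 [129 158  14  12 135] [355.3037037  293.41481481] [[0.6451 0.2848 0.1   ]]
72 [ 46 160  15  13 129] [272.99224806 296.        ] [[0.6661 0.2123 0.1   ]]
73 [ 64 179  14  12 118] [290.10169492 314.68644068] [[0.6826 0.2318 0.1   ]]
74 [114 178  13  11 123] [339.91056911 312.99186992] [[0.6693 0.2769 0.1   ]]
75 [ 89 186  14  10 114] [315.38596491 320.5       ] [[0.6833 0.2566 0.1   ]]
76 [191 190   9  10  48] [416.39583333 326.04166667] [[0.6704 0.3577 0.1   ]]
[66]
(614.924560546875, 235.61734008789062) 36.11323547363281 27.689056396484375 8.971868515014648
4 0.6118 0.6488 37.0 0.1781 0.2058 27.7
6 0.6181 0.6548 36.7 0.156 0.1838 27.7
8 0.6237 0.66 36.3 0.1338 0.1615 27.7
10 0.6285 0.6647 36.3 0.1115 0.1391 27.7
12 0.6325 0.6691 36.6 0.089 0.1166 27.6
14 0.6357 0.6726 36.8 0.0663 0.0938 27.5
16 0.6381 0.6753 37.2 0.0434 0.0711 27.8
18 0.6397 0.6772 37.5 0.02 0.0484 28.4
20 0.6405 0.6783 37.8 -0.0034 0.0255 28.9
22 0.6406 0.6785 38.0 -0.0268 0.0027 29.5
24 0.6398 0.6779 38.1 -0.0501 -0.0202 30.0
```

```bash
python3 - <<'E'
from h import *
import pickle
m=pickle.load(open("pics/w2.pkl","rb"))
H=np.array([[.6451,.2848],[.6693,.2769],[.6833,.2566],[.6826,.2318],[.6661,.2123]])
A=np.c_[2*H,np.ones(5)]; s=np.linalg.lstsq(A,(H**2).sum(1),rcond=None)[0]; r=np.sqrt(s[2]+s[0]**2+s[1]**2)
print("hole circle",s[:2],r)
d=H[4]-H[0]; print("axis from outer holes",np.degrees(np.arctan2(d[0],-d[1])))
print("angles",np.degrees(np.arctan2(H[:,1]-s[1],H[:,0]-s[0])))
# disc outline, spindle head by edge
im=cv2.imread("pics/w2.png")
z=cv2.resize(im[230:320,260:370],None,fx=7,fy=6.6,interpolation=cv2.INTER_CUBIC); 
z=cv2.normalize(z,None,0,255,cv2.NORM_MINMAX); z=np.clip(z.astype(float)*1.5,0,255).astype(np.uint8)
cv2.imwrite("pics/w2zz.png",z)
# clip halves: PCA-free: mid-lines per x bin along yaw e
W=np.load("pics/clipW.npy")
for dg in (8,10,12,14):
    yaw=np.radians(dg);e=np.array([np.cos(yaw),np.sin(yaw)]);f=np.array([-e[1],e[0]])
    x=(W@e-.0);y=W@f; x-=x.min()
    print(dg,[(round(a*1000),((y[(x>=a)&(x<a+.003)].min()+y[(x>=a)&(x<a+.003)].max())/2*1000).round(1),(np.ptp(y[(x>=a)&(x<a+.003)])*1000).round(1)) for a in np.arange(0,.036,.003)])
p=proj("wrist",[[s[0],s[1],.1],[s[0],s[1],.119]],m); print(p)
E
```

```text
hole circle [0.64585884 0.24565781] 0.039100436738700416
axis from outer holes 16.153932849100904
angles [ 91.11064045  53.11893027  16.29101259 -20.66517591 -58.75107763]
8 [(0, np.float64(147.7), np.float64(6.6)), (3, np.float64(147.5), np.float64(7.6)), (6, np.float64(147.8), np.float64(7.6)), (9, np.float64(147.7), np.float64(26.6)), (12, np.float64(147.6), np.float64(27.6)), (15, np.float64(147.7), np.float64(27.6)), (18, np.float64(147.7), np.float64(23.8)), (21, np.float64(147.9), np.float64(23.9)), (24, np.float64(148.2), np.float64(23.9)), (27, np.float64(148.0), np.float64(24.5)), (30, np.float64(148.0), np.float64(24.2)), (33, np.float64(148.6), np.float64(23.3))]
10 [(0, np.float64(125.7), np.float64(6.6)), (3, np.float64(125.5), np.float64(7.5)), (6, np.float64(125.7), np.float64(7.6)), (9, np.float64(125.5), np.float64(26.6)), (12, np.float64(125.2), np.float64(27.5)), (15, np.float64(125.3), np.float64(27.6)), (18, np.float64(125.5), np.float64(24.3)), (21, np.float64(125.3), np.float64(23.7)), (24, np.float64(125.5), np.float64(23.8)), (27, np.float64(125.2), np.float
[... 470 characters left out ...]
64(23.7)), (27, np.float64(102.2), np.float64(24.6)), (30, np.float64(101.9), np.float64(23.9)), (33, np.float64(102.4), np.float64(23.2))]
14 [(0, np.float64(81.4), np.float64(6.6)), (3, np.float64(81.0), np.float64(7.4)), (6, np.float64(76.4), np.float64(16.6)), (9, np.float64(80.1), np.float64(25.7)), (12, np.float64(80.1), np.float64(27.5)), (15, np.float64(80.5), np.float64(26.7)), (18, np.float64(80.0), np.float64(24.3)), (21, np.float64(79.6), np.float64(23.6)), (24, np.float64(79.5), np.float64(23.7)), (27, np.float64(79.1), np.float64(24.7)), (30, np.float64(78.6), np.float64(23.9)), (33, np.float64(79.0), np.float64(23.2))]
[[313.40575009 285.63331967]
 [313.08978579 296.59065522]]
```

View pics/w2zz.png

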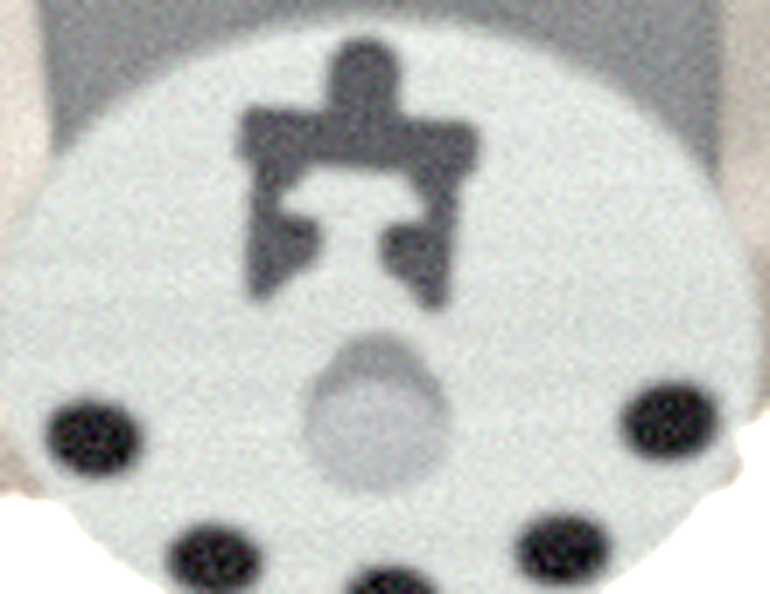

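```bash
python3 - <<'E'
from h import *
print(onplane("wrist",[(220+150/3,130+228/3),(220+415/3,130+215/3)],.024,__import__("pickle").load(open("pics/w2.pkl","rb"))))
plan([.65,-.115,.24],np.radians(-13.5))
E
```

```text
[[0.60503743 0.18645291 0.024     ]
 [0.57759633 0.27752061 0.024     ]]
pos [0.5737 0.2329 0.2018] Ftool [-0.04  0.45  0.53] tool xdir yaw deg -166.16 tilt [ 1.9e-03  4.0e-04 -1.0e+00]
shift now-axes cm [  0.91 -35.61  -3.82] turn about tool z deg 27.34
```

Request:
apply_moves([
  [[0,0,-3.8],0,-1],
  [[0,-5,0],0,-1],
  [[0,-5,0],0,-1],
  [[0,-5,0],0,-1],
  [[0,-5,0],0,-1],
  [[0,-5,0],0,-1],
  [[0,-5,0],0,-1],
  [[0.9,-5.5,0],0,-1],
  [[0,0,0],10,-1],
  [[0,0,0],10,-1],
  [[0,0,0],7.5,-1],
  [[0,0,0],0,-1],
])

```text
time: 4.68
position: [0.6499, -0.114, 0.2391]
tool_rot: [0.119, 0.993, -0.0, 0.0]
contact_force: [-0.1, 0.5, 0.1]
finger_gap: 0.0853
```

```bash
cat > snap.py <<'E'
from h import *
import pickle,sys
n=sys.argv[1]
m=camera_model("wrist")
im,d=grab_frame("wrist"); cv2.imwrite(f"pics/{n}.png",im); np.save(f"pics/{n}.npy",d)
pickle.dump(m,open(f"pics/{n}.pkl","wb"))
x0,x1,y0,y1=map(int,sys.argv[2:6]); k=min(800/(x1-x0),600/(y1-y0))
z=cv2.resize(im[y0:y1,x0:x1],None,fx=k,fy=k,interpolation=cv2.INTER_CUBIC)
z=np.clip(z.astype(float)*float(sys.argv[6]) ,0,255).astype(np.uint8)
cv2.imwrite(f"pics/{n}z.png",z); print("zoom",k)
P,M,s=tool(); print(P,s["time"],np.degrees(np.arctan2(M[1,0],M[0,0])),M[:,2])
E
python3 snap.py w3 200 440 80 330 1.3
```

```text
zoom 2.4
[ 0.64987467 -0.11392723  0.23895539] 4.725 166.5197766197606 [ 7.16187684e-04 -3.25688859e-04 -9.99999691e-01]
```

View pics/w3z.png

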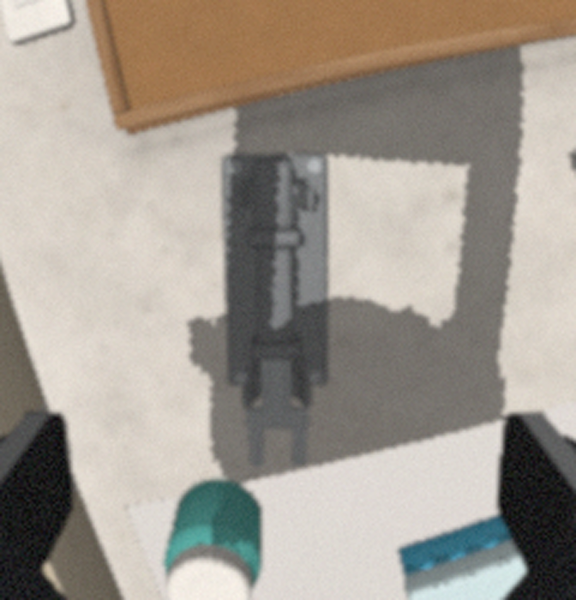

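```bash
python3 - <<'E'
from h import *
import pickle
m=pickle.load(open("pics/w3.pkl","rb"))
f=lambda L,z: onplane("wrist",np.array(L)/2.4+[200,80],z,m)[:,:2]
pl=f([(226,157),(326,157),(326,384),(232,384)],.008); print("plate",pl, np.linalg.norm(pl[1]-pl[0]),np.linalg.norm(pl[2]-pl[1]),pl.mean(0))
d=pl[2]-pl[1];print(np.degrees(np.arctan2(d[1],d[0])))
sh=f([(277,238),(277,345)],.062); print("shoulders",sh,np.linalg.norm(sh[1]-sh[0]),sh.mean(0))
pr=f([(258,465),(300,465)],.053); print("prongs",pr,np.linalg.norm(pr[1]-pr[0]))
d=pr.mean(0)-sh.mean(0); print(np.linalg.norm(d),np.degrees(np.arctan2(d[1],d[0])))
im=cv2.imread("pics/w3.png")
z=cv2.resize(im[135:280,280:350],None,fx=4.1,fy=4.1,interpolation=cv2.INTER_CUBIC).astype(float)
cv2.imwrite("pics/w3zz.png",np.clip(z*2,0,255).astype(np.uint8))
E
```

```text
plate [[ 0.60198841 -0.13261392]
 [ 0.61381121 -0.08394243]
 [ 0.73144488 -0.11072345]
 [ 0.7195979  -0.15988816]] 0.050086844856008256 0.1206437096525583 [ 0.6667106  -0.12179199]
-12.825612267722544
shoulders [[ 0.63938599 -0.11490552]
 [ 0.68688836 -0.12648605]] 0.04889359799909249 [ 0.66313718 -0.12069579]
prongs [[ 0.74817745 -0.15121758]
 [ 0.75302185 -0.13106677]] 0.02072494659108983
0.0898205931742041 -13.157926952401825
```

View pics/w3zz.png

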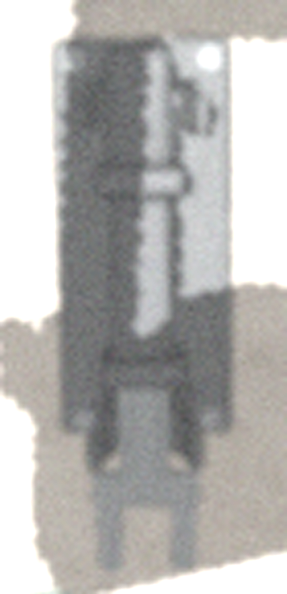

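```bash
python3 - <<'E'
from h import *
plan([.665,-.1212,.12],np.radians(-13.0))
E
```

```text
pos [ 0.6499 -0.1139  0.239 ] Ftool [-0.4   0.82 -0.67] tool xdir yaw deg 166.52 tilt [ 7.e-04 -3.e-04 -1.e+00]
shift now-axes cm [-1.63 -0.35 11.9 ] turn about tool z deg -0.48
```

Request:
apply_moves([
  [[-0.6,-0.35,4],-0.5,-1],
  [[-0.5,0,4],0,-1],
  [[-0.5,0,3.9],0,-1],
  [[0,0,0],0,-1],
  [[0,0,0],0,-1],
  [[0,0,0],0,-1],
])

```text
time: 5.48
position: [0.6653, -0.1212, 0.1216]
tool_rot: [0.114, 0.993, -0.0, 0.001]
contact_force: [-0.6, -0.2, 1.1]
finger_gap: 0.0854
```

```bash
python3 snap.py w4 220 420 80 330 1.5
```

```text
zoom 2.4
[ 0.66517618 -0.12124127  0.12125896] 5.525 166.88324817956934 [ 2.41030547e-03 -8.32553643e-04 -9.99996749e-01]
```

View pics/w4z.png

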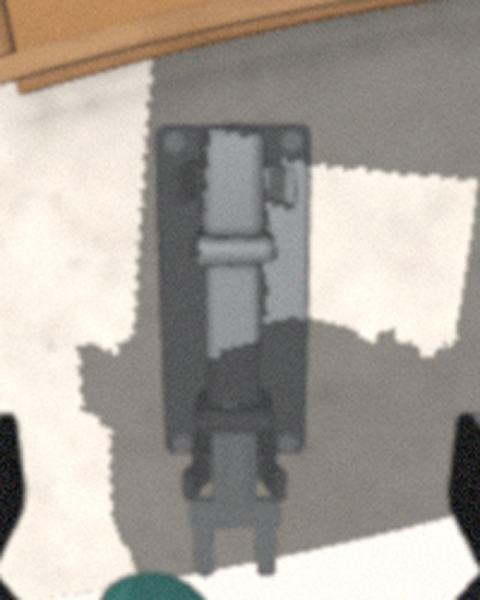

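```bash
python3 - <<'E'
from h import *
import pickle
m=pickle.load(open("pics/w4.pkl","rb"))
f=lambda L,z: onplane("wrist",np.array(L)/2.4+[220,80],z,m)[:,:2]
pl=f([(158,127),(309,127),(304,452),(166,452)],.008); print("plate", np.linalg.norm(pl[1]-pl[0]),np.linalg.norm(pl[2]-pl[1]),pl.mean(0))
d=(pl[2]+pl[3])-pl[1]-pl[0];print(np.degrees(np.arctan2(d[1],d[0])))
sh=f([(237.5,236),(235.2,410)],.062); print("shoulders",sh,np.linalg.norm(sh[1]-sh[0]),sh.mean(0))
pr=f([(203,574),(265,573)],.053); print("prongs",pr,np.linalg.norm(pr[1]-pr[0]))
d=pr.mean(0)-sh[0]; e=d/np.linalg.norm(d); a=np.arctan2(d[1],d[0]);print(np.linalg.norm(d),np.degrees(a), pr.mean(0)-.0885*e)
plan(list(pr.mean(0)-.0885*e)+[.031],a)
E
```

```text
plate 0.05166474777383485 0.12129856854150022 [ 0.66616768 -0.12244121]
-12.82933834228143
shoulders [[ 0.6355099  -0.11428746]
 [ 0.68567109 -0.12658291]] 0.05164613700081529 [ 0.6605905  -0.12043518]
prongs [[ 0.74718659 -0.15219339]
 [ 0.7515454  -0.1314298 ]] 0.021216177299946053
0.11713576657094904 -13.59022983920649 [ 0.6633439  -0.12101619]
pos [ 0.6652 -0.1212  0.1213] Ftool [-0.43 -0.55  0.54] tool xdir yaw deg 166.88 tilt [ 2.4e-03 -8.0e-04 -1.0e+00]
shift now-axes cm [ 0.21 -0.02  9.03] turn about tool z deg 0.47
```

Request:
apply_moves([
  [[0.1,0,4],0.3,-1],
  [[0,0,3],0,-1],
  [[0,0,2],0,-1],
  [[0,0,0],0,-1],
  [[0,0,0],0,-1],
  [[0,0,0],0,-1],
])

```text
time: 6.28
position: [0.6643, -0.121, 0.0307]
tool_rot: [0.117, 0.993, -0.0, 0.001]
contact_force: [0.2, 0.3, 0.3]
finger_gap: 0.0857
```

Request:
apply_moves([
  [[0,0,0],0,0],
  [[0,0,0],0,0.3],
  [[0,0,0],0,0.5],
  [[0,0,0],0,0.7],
  [[0,0,0],0,1],
  [[0,0,0],0,1],
  [[0,0,0],0,1],
  [[0,0,0],0,1],
], force=60)

```text
time: 7.28
position: [0.6637, -0.1209, 0.0295]
tool_rot: [0.117, 0.993, -0.0, 0.0]
contact_force: [-1.2, -0.0, 4.0]
finger_gap: 0.0151
```

Request:
apply_moves([
  [[0,0,-1],0,1],
  [[0,0,-2],0,1],
  [[0,0,-3],0,1],
  [[0,0,-3.5],0,1],
  [[0,0,-3.5],0,1],
  [[0,0,-3],0,1],
  [[0,0,0],0,1],
  [[0,0,0],0,1],
], force=80)

```text
time: 8.28
position: [0.6634, -0.1207, 0.1893]
tool_rot: [0.117, 0.993, -0.0, -0.0]
contact_force: [0.3, 1.1, -2.6]
finger_gap: 0.0149
```

```bash
python3 snap.py w5 180 460 80 330 1.5
python3 - <<'E'
from h import *
y=np.radians(16.4); e=np.array([np.cos(y),np.sin(y)])
g=np.array([.6459,.2457])-e*(.101+.065); print(g)
plan(list(g)+[.16],y)
E
```

```text
zoom 2.4
[ 0.66328767 -0.12069973  0.18864356] 8.325 166.55513164540628 [-1.13743868e-03  3.13584225e-04 -9.99999304e-01]
[0.48665388 0.19883132]
pos [ 0.6633 -0.1207  0.1886] Ftool [ 0.08 -0.63  1.42] tool xdir yaw deg 166.56 tilt [-1.1e-03  3.0e-04 -1.0e+00]
shift now-axes cm [24.61 26.97  2.89] turn about tool z deg -29.84
```

View pics/w5z.png

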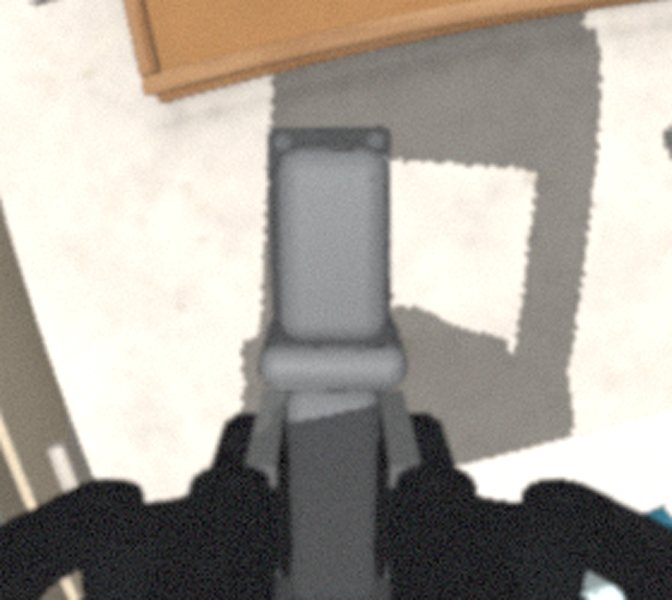

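```bash
cat >> h.py <<'E'
def forkpts(L,P,M,dx=0,dz=.0205):
    L=np.atleast_2d(L)/1000.
    return P+np.c_[-L[:,0]+dx,-L[:,1]*-1*1.0,-L[:,2]-dz]@M.T
E
python3 - <<'E'
from h import *
import pickle
m=pickle.load(open("pics/w5.pkl","rb")); P,M,s=tool()
L=[(-30,-12,12),(-30,12,12),(-22,-12,12),(-22,12,12),(-61,-9,9),(-61,9,9),(-30,-9,9),(-30,9,9)]
print(((proj("wrist",forkpts(L,P,M),m)-[180,80])*2.4).round(0))
d=np.load("pics/w5.npy"); im=cv2.imread("pics/w5.png")
# depth points along handle top
for zy in (175,200,230,260,290,320,362):
    u,v=int(180+332/2.4),int(80+zy/2.4); o,r=ray("wrist",(u,v),m)
    T=m["extrinsics"]; w=o+r*(d[v,u]/(r@T[2,:3]))[:,None]; print(zy,((w-P)@M).round(4))
E
```

```text
[[258. 337.]
 [412. 337.]
 [260. 385.]
 [410. 385.]
 [276. 136.]
 [394. 136.]
 [278. 331.]
 [391. 332.]]
175 [[ 0.0553 -0.0006 -0.0298]]
200 [[ 0.0513 -0.0006 -0.0302]]
230 [[ 0.0469 -0.0006 -0.0308]]
260 [[ 0.0419 -0.0006 -0.0303]]
290 [[ 0.0372 -0.0006 -0.0295]]
320 [[ 0.0322 -0.0006 -0.0301]]
362 [[ 0.0261 -0.0006 -0.0321]]
```

Request:
apply_moves([
  [[2,2.2,0],0,1],
  [[3.2,3.5,0],0,1],
  [[3.2,3.5,0],0,1],
  [[3.2,3.5,0],0,1],
  [[3.2,3.5,0],0,1],
  [[3.2,3.5,0],0,1],
  [[3.2,3.5,0],0,1],
  [[2.4,2.6,0],0,1],
  [[1,1.2,0],-8,1],
  [[0,0,0],-10,1],
  [[0,0,1],-10,1],
  [[0,0,1.9],-1.8,1],
])

```text
time: 9.82
position: [0.487, 0.199, 0.1597]
tool_rot: [-0.144, 0.99, -0.0, -0.0]
contact_force: [0.3, 0.1, -0.8]
finger_gap: 0.0149
```

```bash
python3 - <<'E'
from h import *
y=np.radians(16.4); e=np.array([np.cos(y),np.sin(y)])
g=np.array([.6459,.2457])-e*(.101+.065)
plan(list(g)+[.16],y)
im,d=grab_frame("scene"); cv2.imwrite("pics/s1.png",im); t,_=grab_frame("top"); cv2.imwrite("pics/t1.png",t)
a=cv2.resize(im[120:290,220:400],None,fx=3.5,fy=3.5,interpolation=cv2.INTER_CUBIC); cv2.imwrite("pics/s1z.png",a)
a=cv2.resize(t[160:280,200:330],None,fx=5,fy=5,interpolation=cv2.INTER_CUBIC); cv2.imwrite("pics/t1z.png",a)
print(read_state()["joint_pos"].round(2))
E
```

```text
pos [0.487  0.199  0.1597] Ftool [-0.28  0.04  0.78] tool xdir yaw deg -163.44 tilt [-2.e-04 -1.e-04 -1.e+00]
shift now-axes cm [ 0.04 -0.01 -0.03] turn about tool z deg 0.16
[ 0.24  0.09  1.66 -0.    1.4  -1.62]
```

View pics/s1.png

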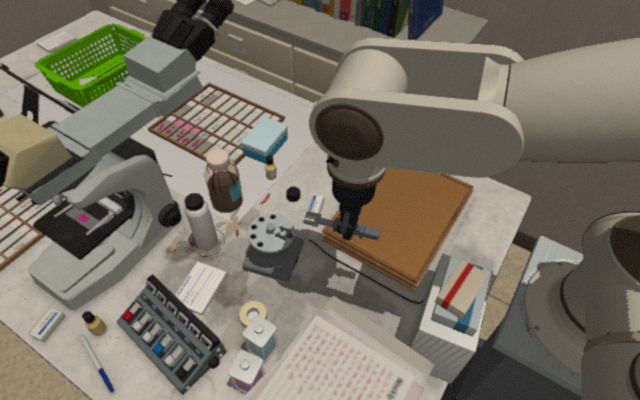

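View pics/t1z.png

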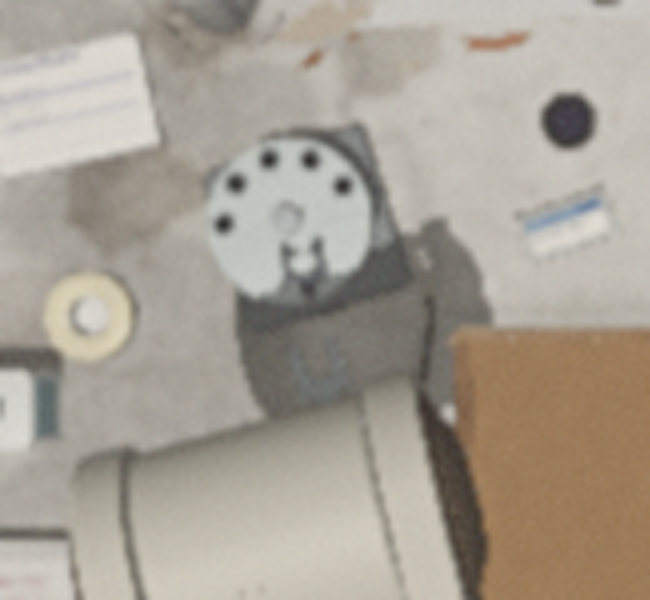

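Request:
apply_moves([
  [[0,0,2.5],0,1],
  [[0,0,2.5],0,1],
  [[-0.5,0,2],0,1],
  [[-0.5,0,0.3],0,1],
  [[0,0,0],0,1],
  [[0,0,0],0,1],
])

```text
time: 10.68
position: [0.4971, 0.2019, 0.0882]
tool_rot: [-0.142, 0.99, 0.0, 0.001]
contact_force: [0.6, 0.4, -1.6]
finger_gap: 0.0151
```

```bash
cat > look.py <<'E'
from h import *
import sys
n=sys.argv[1]
P,M,s=tool(); g=np.array([.6459,.2457,.1]); y=np.radians(16.4); Rr=R.from_euler("z",y).as_matrix()
tip=P-M[:,0]*.0895-M[:,2]*.0207
print("t",s["time"],"TCP",P.round(4),"tip in rotor mm",((tip-g)@Rr*1000).round(1),"yaw",(np.degrees(np.arctan2(-M[1,0],-M[0,0]))).round(2),"tilt",M[:,2].round(4),"F rotor",(s["contact_force"]@Rr).round(1))
im,d=grab_frame("scene"); t,_=grab_frame("top"); cv2.imwrite(f"pics/{n}s.png",im); cv2.imwrite(f"pics/{n}t.png",t)
a=cv2.resize(im[200:260,240:340],None,fx=8,fy=8,interpolation=cv2.INTER_CUBIC)
b=cv2.resize(t[180:240,220:320],None,fx=8,fy=8,interpolation=cv2.INTER_CUBIC)
cv2.imwrite(f"pics/{n}sz.png",a);cv2.imwrite(f"pics/{n}tz.png",b)
E
python3 look.py k1
```

```text
t 10.675 TCP [0.4971 0.2019 0.0882] tip in rotor mm [-65.6  -0.1   9. ] yaw 16.34 tilt [ 1.e-03  2.e-04 -1.e+00] F rotor [ 0.7  0.2 -1.6]
```

View pics/k1sz.png

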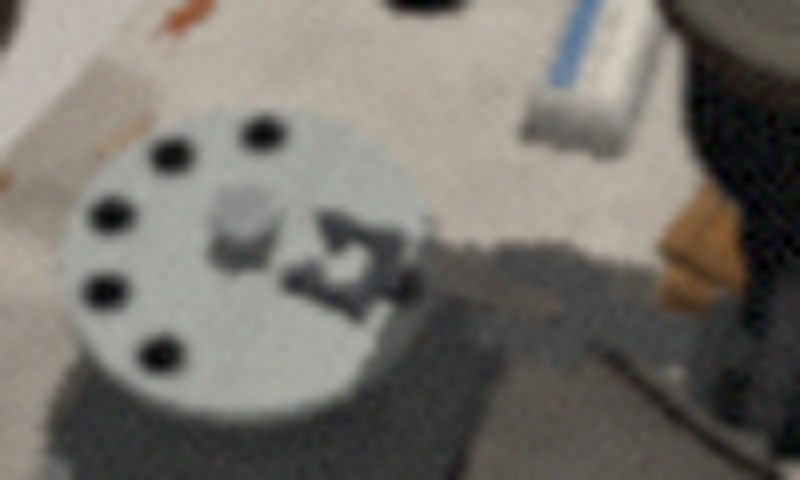

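View pics/k1tz.png

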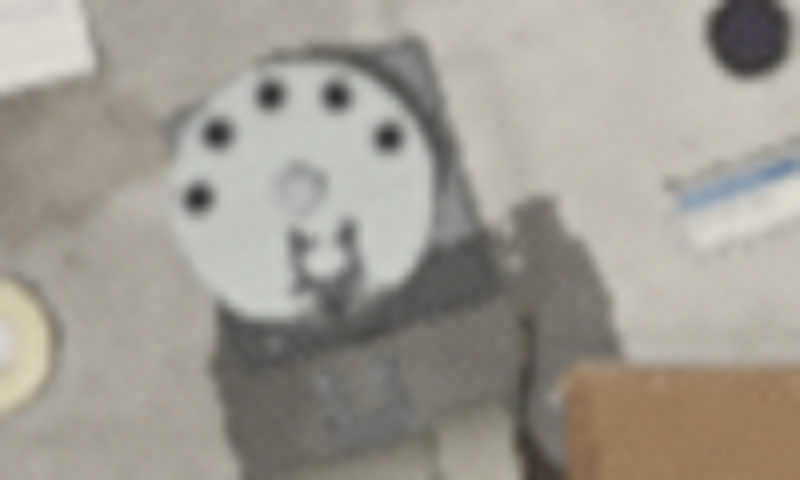

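```bash
cat > enh.py <<'E'
from h import *
import sys
n=sys.argv[1]; P,M,s=tool()
L=[(88.5,-10.5,3),(88.5,10.5,3),(68.5,-10.5,3),(68.5,10.5,3)]
W=forkpts(L,P,M,dx=-.001,dz=.0207)
out=[]
for c,nm,(x0,x1,y0,y1) in (("s","scene",(270,330,225,270)),("t","top",(240,290,200,237))):
    im=cv2.imread(f"pics/{n}{c}.png"); k=10 if c=="s" else 12
    z=cv2.resize(im[y0:y1,x0:x1],None,fx=k,fy=k,interpolation=cv2.INTER_CUBIC).astype(float)
    z=np.clip((z-20)*1.8,0,255).astype(np.uint8)
    q=(proj(nm,W)-[x0,y0]+.5)*k; print(nm,q.round(0).tolist())
    for p in q: cv2.circle(z,tuple(int(v) for v in p),3,(0,0,255),-1)
    cv2.imwrite(f"pics/{n}{c}e.png",z)
E
python3 enh.py k1
```

```text
scene [[321.0, 64.0], [290.0, 144.0], [413.0, 88.0], [382.0, 168.0]]
top [[321.0, 287.0], [241.0, 313.0], [345.0, 364.0], [265.0, 390.0]]
```

View pics/k1se.png

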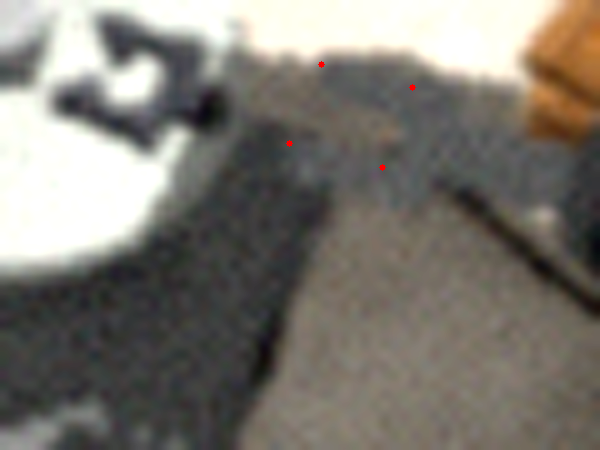

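View pics/k1te.png

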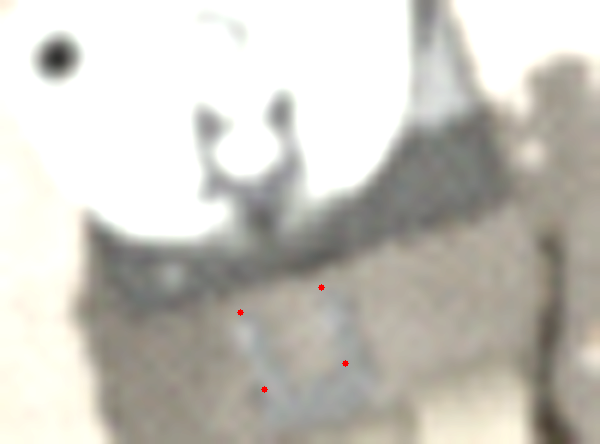

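```bash
python3 - <<'E'
from h import *
for nm,(x0,y0,k) in (("top",(240,200,12)),("scene",(270,225,10))):
    print(nm,((proj(nm,[[.5976,.2329,.107],[.6080,.2347,.107],[.6459,.2457,.119]])-[x0,y0]+.5)*k).round(0).tolist())
im=cv2.imread("pics/k1t.png"); z=cv2.resize(im[200:240,243:283],None,fx=14,fy=14,interpolation=cv2.INTER_CUBIC).astype(float)
z=np.clip((z-60)*1.6,0,255); z=255*(z/255)**.8
cv2.imwrite("pics/k1x.png",z.astype(np.uint8))
E
```

```text
top [[258.0, 241.0], [250.0, 200.0], [197.0, 47.0]]
scene [[232.0, 104.0], [186.0, 88.0], [5.0, 8.0]]
```

View pics/k1x.png

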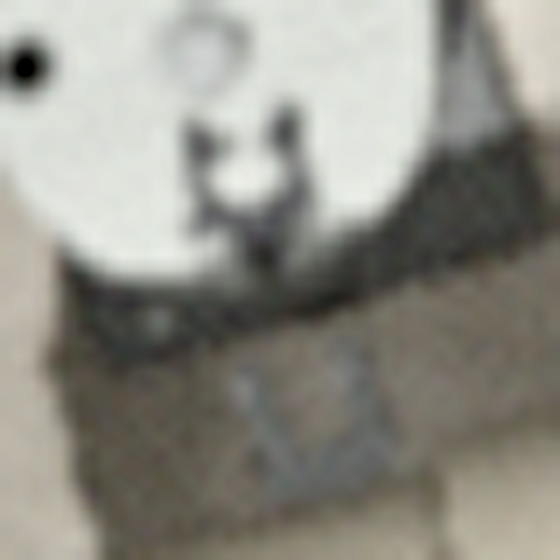

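Request:
apply_moves([
  [[0,0,0.25],0,1],
  [[0,0,0.18],0,1],
  [[-0.4,0,0],0,1],
  [[-0.5,0,0],0,1],
  [[-0.5,0,0],0,1],
  [[-0.3,0,0],0,1],
  [[0,0,0],0,1],
  [[0,0,0],0,1],
  [[0,0,0],0,1],
])

```text
time: 11.9
position: [0.513, 0.2065, 0.083]
tool_rot: [-0.142, 0.99, -0.0, -0.0]
contact_force: [-0.2, 0.6, -0.3]
finger_gap: 0.0149
```

```bash
python3 look.py k2; python3 enh.py k2; python3 - <<'E'
from h import *
im=cv2.imread("pics/k2t.png"); z=cv2.resize(im[200:240,243:283],None,fx=14,fy=14,interpolation=cv2.INTER_CUBIC).astype(float)
z=np.clip((z-60)*1.6,0,255); z=255*(z/255)**.8
im=cv2.imread("pics/k2s.png"); a=cv2.resize(im[215:255,270:310],None,fx=14,fy=14,interpolation=cv2.INTER_CUBIC).astype(float)
cv2.imwrite("pics/k2x.png",cv2.resize(np.hstack([z,np.clip((a-20)*1.7,0,255)]),(800,400)).astype(np.uint8))
E
```

```text
t 11.9 TCP [0.513  0.2065 0.083 ] tip in rotor mm [-49.1  -0.1   3.7] yaw 16.35 tilt [ 0.e+00 -1.e-04 -1.e+00] F rotor [-0.   0.6 -0.3]
scene [[246.0, 59.0], [214.0, 138.0], [336.0, 82.0], [305.0, 162.0]]
top [[303.0, 223.0], [223.0, 249.0], [327.0, 300.0], [247.0, 326.0]]
```

View pics/k2x.png

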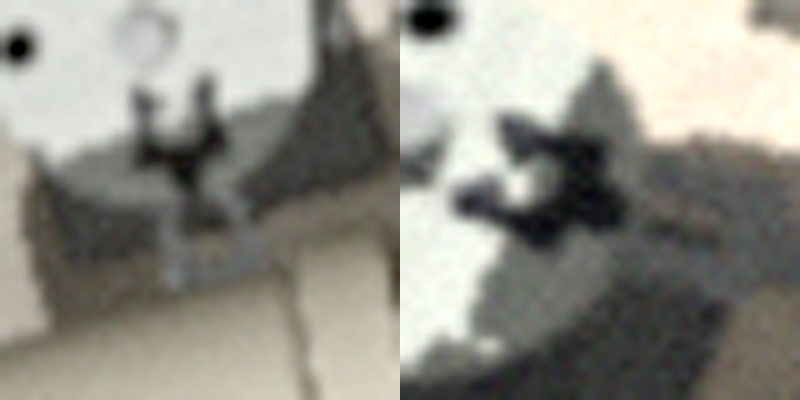

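Request:
apply_moves([
  [[0,0.06,-0.1],0,1],
  [[0,0,0],0,1],
  [[-0.2,0,0],0,1],
  [[-0.2,0,0],0,1],
  [[-0.1,0,0],0,1],
  [[0,0,0],0,1],
  [[0,0,0],0,1],
])

```text
time: 12.88
position: [0.5177, 0.2085, 0.084]
tool_rot: [-0.142, 0.99, -0.0, -0.0]
contact_force: [-0.0, 1.0, -1.0]
finger_gap: 0.0146
```

```bash
cat > kx.py <<'E'
from h import *
import sys
n=sys.argv[1]
im=cv2.imread(f"pics/{n}t.png"); z=cv2.resize(im[200:240,243:283],None,fx=14,fy=14,interpolation=cv2.INTER_CUBIC).astype(float)
z=np.clip((z-60)*1.6,0,255); z=255*(z/255)**.8
im=cv2.imread(f"pics/{n}s.png"); a=cv2.resize(im[215:255,265:305],None,fx=14,fy=14,interpolation=cv2.INTER_CUBIC).astype(float)
cv2.imwrite(f"pics/{n}x.png",cv2.resize(np.hstack([z,np.clip((a-20)*1.7,0,255)]),(800,400)).astype(np.uint8))
E
python3 look.py k3; python3 kx.py k3
```

```text
t 12.875 TCP [0.5177 0.2085 0.084 ] tip in rotor mm [-44.    0.5   4.6] yaw 16.35 tilt [-1.e-04 -1.e-04 -1.e+00] F rotor [ 0.3  1.  -1. ]
```

View pics/k3x.png

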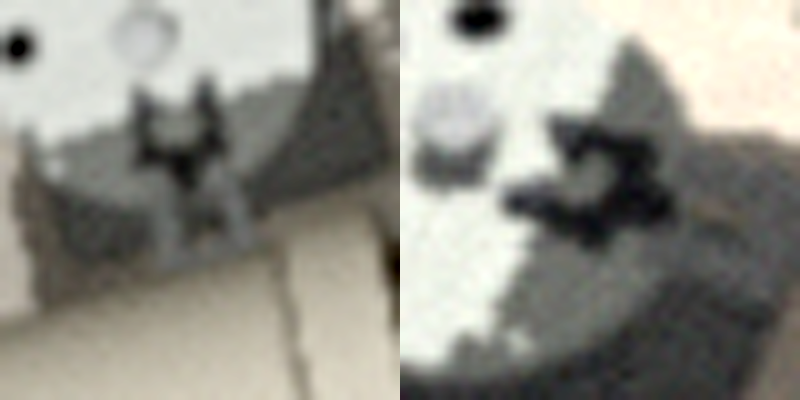

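Request:
apply_moves([
  [[-0.15,0,0],0,1],
  [[-0.15,0,0],0,1],
  [[-0.15,0,0],0,1],
  [[-0.15,0,0],0,1],
  [[-0.15,0,0],0,1],
  [[-0.15,0,0],0,1],
  [[-0.15,0,0],0,1],
  [[-0.15,0,0],0,1],
  [[-0.15,0,0],0,1],
  [[-0.15,0,0],0,1],
  [[0,0,0],0,1],
  [[0,0,0],0,1],
])

```text
time: 14.48
position: [0.5321, 0.2128, 0.0839]
tool_rot: [-0.142, 0.99, -0.0, -0.0]
contact_force: [-0.3, 1.5, -1.2]
finger_gap: 0.0148
```

```bash
python3 look.py k4; python3 kx.py k4
```

```text
t 14.475 TCP [0.5321 0.2128 0.0839] tip in rotor mm [-29.    0.5   4.6] yaw 16.36 tilt [-1.e-04 -1.e-04 -1.e+00] F rotor [ 0.2  1.5 -1.2]
```

View pics/k4x.png

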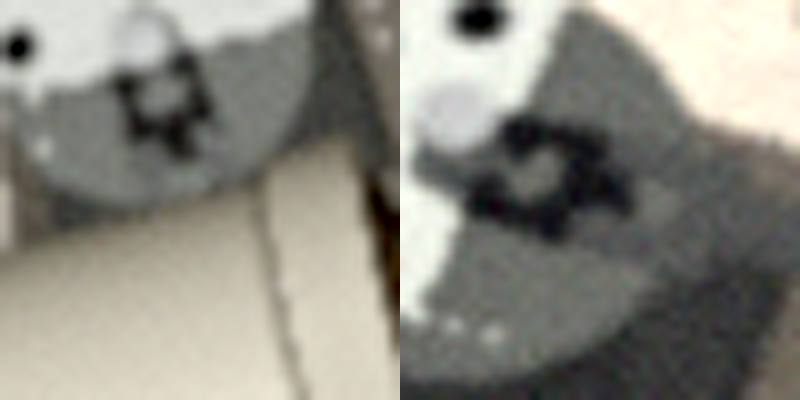

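Request:
apply_moves([
  [[-0.1,0,0],0,1],
  [[-0.1,0,0],0,1],
  [[-0.1,0,0],0,1],
  [[-0.1,0,0],0,1],
  [[-0.1,0,0],0,1],
  [[0,0,0],0,1],
  [[0,0,0],0,1],
])

```text
time: 15.45
position: [0.5369, 0.2141, 0.084]
tool_rot: [-0.142, 0.99, -0.0, -0.0]
contact_force: [0.4, -0.4, -1.0]
finger_gap: 0.015
```

Request:
apply_moves([
  [[-0.05,0,0],0,1],
  [[-0.05,0,0],0,1],
  [[0,0,0],0,1],
])

```text
time: 15.82
position: [0.5377, 0.2144, 0.0839]
tool_rot: [-0.142, 0.99, -0.0, -0.0]
contact_force: [-2.7, -2.3, -0.3]
finger_gap: 0.0151
```

Request:
apply_moves([
  [[-0.05,0,0],0,1],
  [[-0.05,0,0],0,1],
  [[0,0,0],0,1],
])

```text
time: 16.2
position: [0.5386, 0.2147, 0.0839]
tool_rot: [-0.142, 0.99, -0.0, -0.0]
contact_force: [-5.4, -2.0, 0.1]
finger_gap: 0.0146
```

Request:
apply_moves([
  [[-0.05,0,0],0,1],
  [[-0.05,0,0],0,1],
  [[0,0,0],0,1],
])

```text
time: 16.58
position: [0.539, 0.2148, 0.0837]
tool_rot: [-0.142, 0.99, -0.0, -0.001]
contact_force: [-8.8, -2.6, 0.8]
finger_gap: 0.0153
```

```bash
python3 look.py k5; python3 kx.py k5
```

```text
t 16.575 TCP [0.539  0.2148 0.0837] tip in rotor mm [-21.7   0.5   4.3] yaw 16.36 tilt [-1.8e-03 -6.0e-04 -1.0e+00] F rotor [-9.2 -0.1  0.8]
```

View pics/k5x.png

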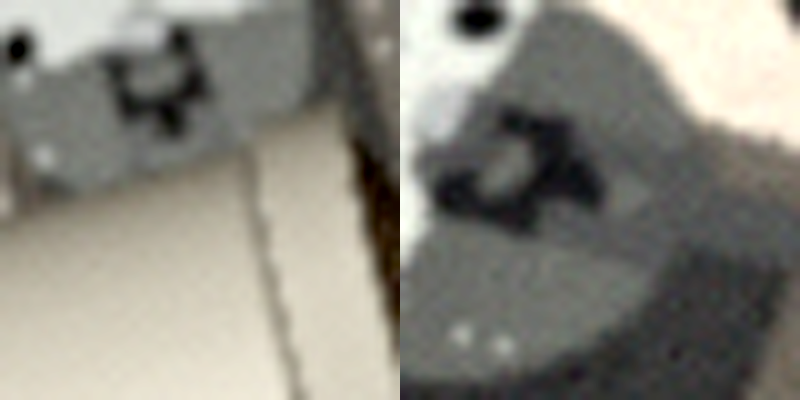

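Request:
apply_moves([
  [[-0.05,0,0],0,1],
  [[0,0,0],0,1],
])

```text
time: 16.92
position: [0.5399, 0.215, 0.0838]
tool_rot: [-0.142, 0.99, -0.0, -0.001]
contact_force: [-5.9, -2.4, -0.3]
finger_gap: 0.0147
```

Request:
apply_moves([
  [[-0.05,0,0],0,1],
  [[0,0,0],0,1],
])

```text
time: 17.18
position: [0.5403, 0.2152, 0.0838]
tool_rot: [-0.142, 0.99, -0.0, -0.001]
contact_force: [-6.0, -1.5, -0.1]
finger_gap: 0.0149
```

Request:
apply_moves([
  [[-0.05,0,0],0,1],
  [[0,0,0],0,1],
])

```text
time: 17.42
position: [0.5408, 0.2154, 0.0838]
tool_rot: [-0.142, 0.99, -0.0, -0.001]
contact_force: [-4.7, -2.2, -0.9]
finger_gap: 0.0149
```

Request:
apply_moves([
  [[-0.05,0,0],0,1],
  [[0,0,0],0,1],
])

```text
time: 17.68
position: [0.5418, 0.2156, 0.084]
tool_rot: [-0.142, 0.99, -0.0, 0.0]
contact_force: [-2.1, -0.8, -1.0]
finger_gap: 0.0149
```

Request:
apply_moves([
  [[-0.05,0,0],0,1],
  [[0,0,0],0,1],
])

```text
time: 17.92
position: [0.5425, 0.2158, 0.0841]
tool_rot: [-0.142, 0.99, 0.0, 0.0]
contact_force: [-0.4, -0.3, -1.4]
finger_gap: 0.0148
```

Request:
apply_moves([
  [[-0.05,0,0],0,1],
  [[0,0,0],0,1],
])

```text
time: 18.18
position: [0.5428, 0.2159, 0.0841]
tool_rot: [-0.142, 0.99, -0.0, 0.0]
contact_force: [0.2, -0.6, -0.6]
finger_gap: 0.0149
```

Request:
apply_moves([
  [[-0.1,0,0],0,1],
  [[-0.1,0,0],0,1],
  [[0,0,0],0,1],
])

```text
time: 18.55
position: [0.5447, 0.2164, 0.084]
tool_rot: [-0.142, 0.99, -0.0, -0.0]
contact_force: [-0.2, 0.8, -1.3]
finger_gap: 0.0149
```

```bash
python3 look.py k6; python3 kx.py k6
```

```text
t 18.55 TCP [0.5447 0.2164 0.084 ] tip in rotor mm [-15.9   0.4   4.7] yaw 16.36 tilt [-0.e+00 -1.e-04 -1.e+00] F rotor [ 0.1  0.8 -1.3]
```

View pics/k6x.png

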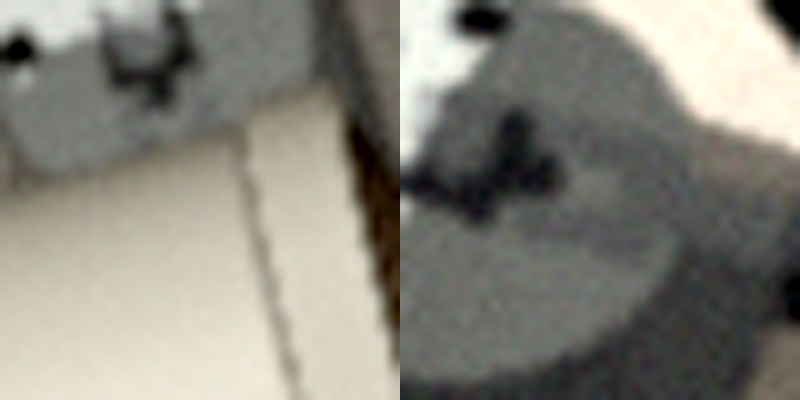

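Snapped on; now close the remaining gap carefully.

Request:
apply_moves([
  [[-0.1,0,0],0,1],
  [[-0.05,0,0],0,1],
  [[0,0,0],0,1],
])

```text
time: 19.02
position: [0.546, 0.2169, 0.084]
tool_rot: [-0.142, 0.99, -0.0, -0.0]
contact_force: [-0.8, 0.1, -1.7]
finger_gap: 0.0148
```

Request:
apply_moves([
  [[-0.05,0,0],0,1],
  [[0,0,0],0,1],
])

```text
time: 19.27
position: [0.5465, 0.217, 0.084]
tool_rot: [-0.142, 0.99, -0.0, -0.0]
contact_force: [-0.1, 0.0, -0.3]
finger_gap: 0.0149
```

Request:
apply_moves([
  [[-0.05,0,0],0,1],
  [[0,0,0],0,1],
])

```text
time: 19.52
position: [0.547, 0.2171, 0.084]
tool_rot: [-0.142, 0.99, -0.0, -0.0]
contact_force: [0.6, 0.7, -1.7]
finger_gap: 0.015
```

Request:
apply_moves([
  [[-0.05,0,0],0,1],
  [[0,0,0],0,1],
])

```text
time: 19.77
position: [0.5475, 0.2173, 0.084]
tool_rot: [-0.142, 0.99, -0.0, -0.0]
contact_force: [-0.7, -0.3, -1.0]
finger_gap: 0.0148
```

Request:
apply_moves([
  [[-0.05,0,0],0,1],
  [[0,0,0],0,1],
])

```text
time: 20.02
position: [0.5479, 0.2174, 0.0839]
tool_rot: [-0.142, 0.99, -0.0, -0.0]
contact_force: [-0.3, -0.3, -0.3]
finger_gap: 0.0151
```

Request:
apply_moves([
  [[-0.05,0,0],0,1],
  [[0,0,0],0,1],
])

```text
time: 20.27
position: [0.5482, 0.2175, 0.0839]
tool_rot: [-0.142, 0.99, -0.0, -0.0]
contact_force: [-3.4, -1.0, -0.8]
finger_gap: 0.0147
```

Request:
apply_moves([
  [[-0.03,0,0],0,1],
  [[0,0,0],0,1],
])

```text
time: 20.52
position: [0.5484, 0.2175, 0.0839]
tool_rot: [-0.142, 0.99, -0.0, -0.0]
contact_force: [-4.9, -1.4, 0.3]
finger_gap: 0.015
```

Request:
apply_moves([
  [[-0.03,0,0],0,1],
  [[0,0,0],0,1],
])

```text
time: 20.78
position: [0.5485, 0.2176, 0.0838]
tool_rot: [-0.142, 0.99, -0.0, -0.001]
contact_force: [-7.8, -4.2, 1.2]
finger_gap: 0.0147
```

Request:
apply_moves([
  [[-0.03,0,0],0,1],
  [[-0.02,0,0],0,1],
  [[0,0,0],0,1],
])

```text
time: 21.15
position: [0.5486, 0.2176, 0.0837]
tool_rot: [-0.142, 0.99, -0.0, -0.001]
contact_force: [-10.4, -2.9, 1.6]
finger_gap: 0.0149
```

Request:
apply_moves([
  [[-0.02,0,0],0,1],
  [[0,0,0],0,1],
  [[0,0,0],0,1],
])

```text
time: 21.52
position: [0.5486, 0.2176, 0.0837]
tool_rot: [-0.142, 0.99, -0.0, -0.001]
contact_force: [-11.3, -4.0, 2.1]
finger_gap: 0.0147
```

```bash
python3 look.py k7; python3 kx.py k7
```

```text
t 21.525 TCP [0.5486 0.2176 0.0837] tip in rotor mm [-11.7   0.5   4.1] yaw 16.36 tilt [-2.5e-03 -8.0e-04 -1.0e+00] F rotor [-11.9  -0.6   2.1]
```

View pics/k7sz.png

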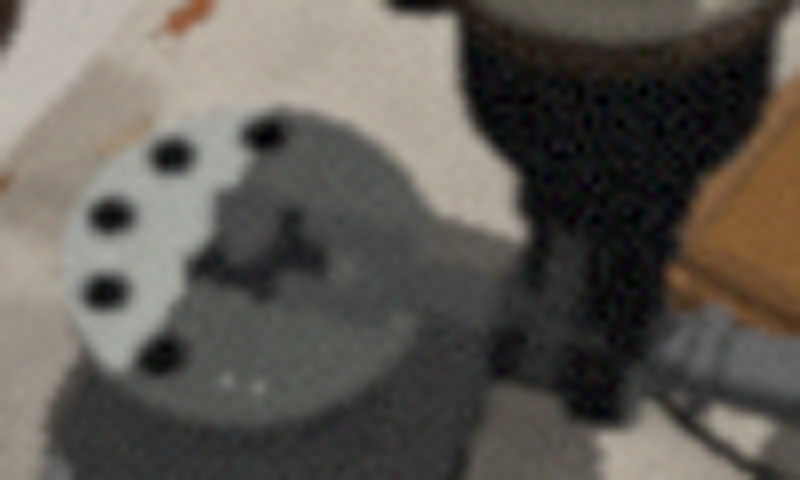

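Request:
apply_moves([
  [[-0.03,0,0],0,1],
  [[0,0,0],0,1],
  [[0,0,0],0,1],
])

```text
time: 22.0
position: [0.5487, 0.2176, 0.0836]
tool_rot: [-0.142, 0.99, -0.0, -0.002]
contact_force: [-13.6, -4.0, 1.7]
finger_gap: 0.0147
```

Request:
apply_moves([
  [[-0.01,0,0],0,1],
  [[0,0,0],0,1],
  [[0,0,0],0,1],
])

```text
time: 22.38
position: [0.5487, 0.2176, 0.0836]
tool_rot: [-0.142, 0.99, -0.0, -0.002]
contact_force: [-14.4, -5.1, 2.7]
finger_gap: 0.015
```

Request:
apply_moves([
  [[0,0,0],0,1],
  [[0,0,0],0,1],
  [[0,0,0],0,1],
  [[0,0,0],0,1],
  [[0,0,0],0,1],
])

```text
time: 23.0
position: [0.5487, 0.2177, 0.0836]
tool_rot: [-0.142, 0.99, -0.0, -0.002]
contact_force: [-14.6, -4.8, 3.2]
finger_gap: 0.0146
```

Request:
apply_moves([
  [[0.1,0,0],0,1],
  [[0.2,0,0],0,1],
  [[0.4,0,0],0,1],
  [[0.6,0,0],0,1],
  [[1,0,0],0,1],
  [[1.5,0,0],0,1],
  [[1.5,0,0],0,1],
  [[0,0,0],0,1],
  [[0,0,0],0,1],
])

```text
time: 24.12
position: [0.4994, 0.2031, 0.0843]
tool_rot: [-0.142, 0.99, -0.0, 0.0]
contact_force: [0.3, -0.4, -1.3]
finger_gap: 0.0149
```

```bash
python3 look.py k8; python3 kx.py k8; python3 - <<'E'
from h import *
plan([.6637,-.1209,.19],np.radians(-13.44))
E
```

```text
t 24.125 TCP [0.4994 0.2031 0.0843] tip in rotor mm [-63.1   0.4   5. ] yaw 16.35 tilt [ 6.e-04  1.e-04 -1.e+00] F rotor [ 0.2 -0.5 -1.3]
pos [0.4995 0.2031 0.0841] Ftool [-0.    1.2   1.06] tool xdir yaw deg -163.65 tilt [ 3.e-04 -0.e+00 -1.e+00]
shift now-axes cm [ -6.63 -35.72 -10.59] turn about tool z deg 29.79
```

View pics/k8tz.png

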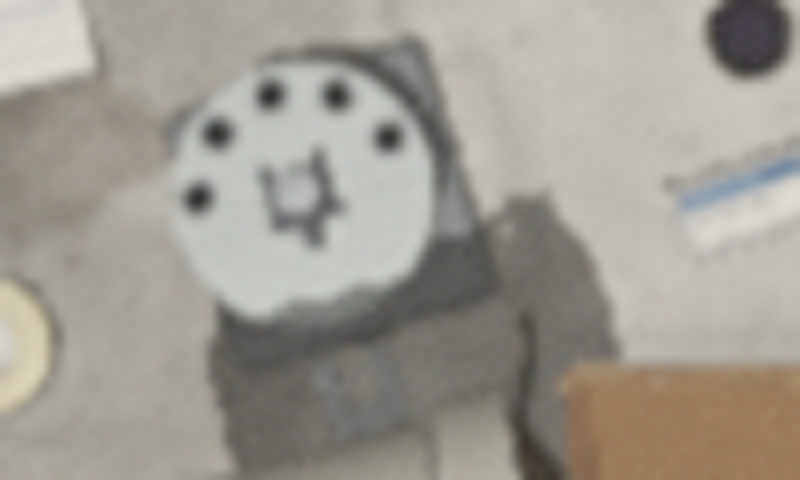

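View pics/k8sz.png

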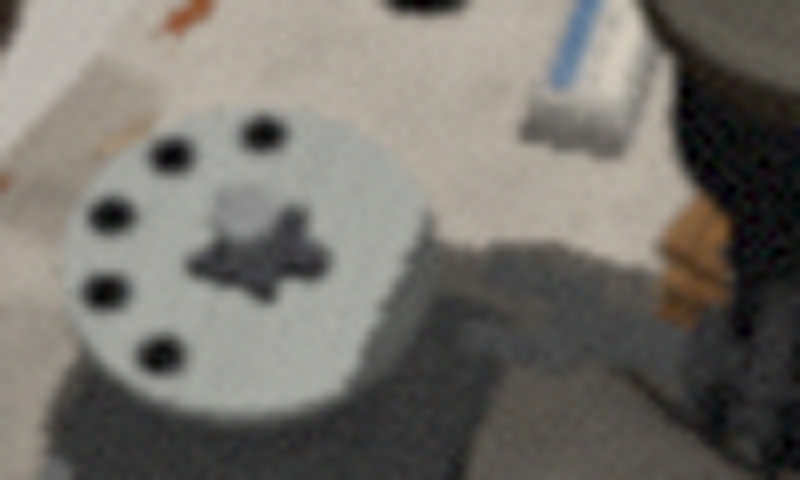

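Request:
apply_moves([
  [[0,0,-3],0,1],
  [[0,0,-4],0,1],
  [[0,0,-3.6],0,1],
  [[-0.7,-4,0],0,1],
  [[-0.8,-4.5,0],0,1],
  [[-0.8,-4.5,0],0,1],
  [[-0.8,-4.5,0],0,1],
  [[-0.8,-4.5,0],0,1],
  [[-0.8,-4.5,0],0,1],
  [[-0.8,-4.5,0],0,1],
  [[-0.7,-3.5,0],0,1],
  [[-0.43,-1.22,0],0,1],
])

```text
time: 25.72
position: [0.664, -0.1229, 0.1892]
tool_rot: [-0.141, 0.99, 0.0, -0.0]
contact_force: [-0.5, 0.6, -1.1]
finger_gap: 0.0147
```

Request:
apply_moves([
  [[0,0,0],8,1],
  [[0,0,0],8,1],
  [[0,0,0],8,1],
  [[0,0,0],5.8,1],
  [[0,0,0],0,1],
  [[0,0,0],0,1],
  [[0,0,0],0,1],
])

```text
time: 26.6
position: [0.6634, -0.1208, 0.19]
tool_rot: [0.116, 0.993, -0.0, -0.0]
contact_force: [-0.1, -0.8, -1.4]
finger_gap: 0.0149
```

```bash
python3 snap.py w6 180 460 80 330 1.5
python3 - <<'E'
from h import *
plan([.6637,-.1209,.19],np.radians(-13.44))
a=cv2.imread("pics/w5z.png");b=cv2.imread("pics/w6z.png")
cv2.imwrite("pics/cmp.png",np.hstack([a[100:450,220:450],b[100:450,220:450]]))
E
```

```text
zoom 2.4
[ 0.66339481 -0.1208977   0.19000867] 26.65 166.61997456430683 [-5.71916784e-05 -5.36522085e-05 -9.99999997e-01]
pos [ 0.6634 -0.1209  0.19  ] Ftool [0.09 0.69 1.74] tool xdir yaw deg 166.62 tilt [-1.e-04 -1.e-04 -1.e+00]
shift now-axes cm [-0.03  0.01  0.  ] turn about tool z deg 0.06
```

View pics/cmp.png

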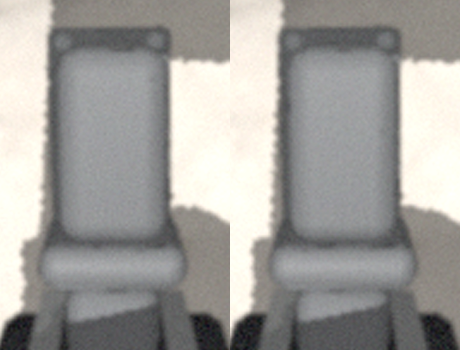

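Request:
apply_moves([
  [[0,0,4],0,1],
  [[0,0,4],0,1],
  [[0,0,3],0,1],
  [[0,0,2],0,1],
  [[0,0,1.2],0,1],
  [[0,0,0],0,1],
  [[0,0,0],0,1],
])

```text
time: 27.52
position: [0.664, -0.1211, 0.0492]
tool_rot: [0.117, 0.993, -0.0, 0.001]
contact_force: [1.6, 0.7, -1.4]
finger_gap: 0.015
```

Request:
apply_moves([
  [[0,0,0.5],0,1],
  [[0,0,0.5],0,1],
  [[0,0,0.4],0,1],
  [[0,0,0.3],0,1],
  [[0,0,0],0,1],
  [[0,0,0],0,1],
])

```text
time: 28.28
position: [0.6635, -0.121, 0.0312]
tool_rot: [0.117, 0.993, -0.0, 0.0]
contact_force: [-0.2, 0.1, -0.7]
finger_gap: 0.0147
```

Request:
apply_moves([
  [[0,0,0.1],0,1],
  [[0,0,0.1],0,1],
  [[0,0,0],0,1],
  [[0,0,0],0,1],
])

```text
time: 28.78
position: [0.6635, -0.121, 0.0295]
tool_rot: [0.117, 0.993, -0.0, 0.0]
contact_force: [-2.8, 0.9, 6.2]
finger_gap: 0.0149
```

```bash
python3 snap.py w7 180 460 80 330 1.5
```

```text
zoom 2.4
[ 0.66347506 -0.12102219  0.02949972] 28.825 166.5545249900211 [ 3.49973716e-04 -2.29992740e-04 -9.99999912e-01]
```

View pics/w7z.png

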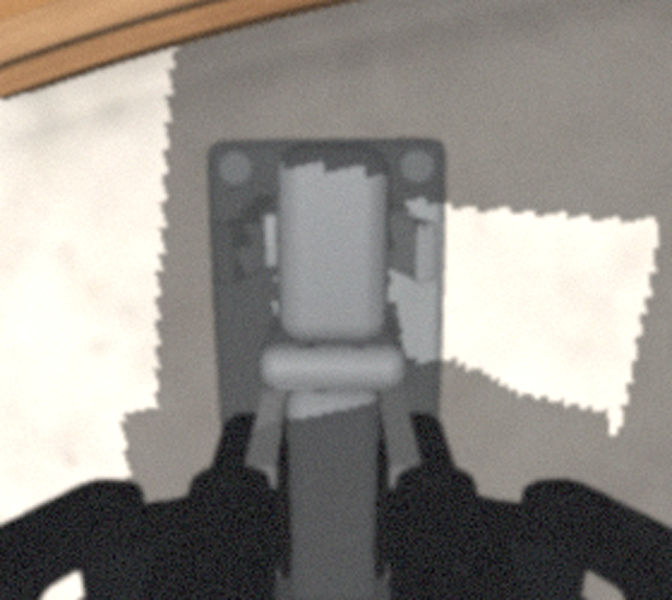

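Seated between the lips with an upward reaction of 6 N. Release and retreat straight up.

Request:
apply_moves([
  [[0,0,0],0,0.6],
  [[0,0,0],0,0.4],
  [[0,0,0],0,0],
  [[0,0,0],0,-1],
  [[0,0,0],0,-1],
  [[0,0,0],0,-1],
  [[0,0,0],0,-1],
  [[0,0,0],0,-1],
])

```text
time: 29.82
position: [0.6634, -0.121, 0.029]
tool_rot: [0.117, 0.993, -0.0, -0.0]
contact_force: [0.3, 0.4, -0.2]
finger_gap: 0.0853
```

Request:
apply_moves([
  [[0,0,-1],0,-1],
  [[0,0,-2],0,-1],
  [[0,0,-3],0,-1],
  [[0,0,-4],0,-1],
  [[0,0,-4],0,-1],
  [[0,0,-3],0,-1],
  [[0,0,0],0,-1],
  [[0,0,0],0,-1],
])

```text
time: 30.82
position: [0.6632, -0.1209, 0.1993]
tool_rot: [0.117, 0.993, -0.0, 0.0]
contact_force: [1.8, -0.2, -0.6]
finger_gap: 0.0855
```

```bash
python3 snap.py w8 200 440 80 330 1.5; python3 look.py k9
```

```text
zoom 2.4
[ 0.66307285 -0.12088243  0.19863921] 30.875 166.5547992044337 [-8.16013716e-04  1.43041382e-04 -9.99999657e-01]
t 30.875 TCP [ 0.6631 -0.1209  0.1986] tip in rotor mm [  -9.4 -401.1  119.3] yaw -13.45 tilt [-8.e-04  1.e-04 -1.e+00] F rotor [ 0.1  0.2 -0.3]
```

View pics/w8z.png

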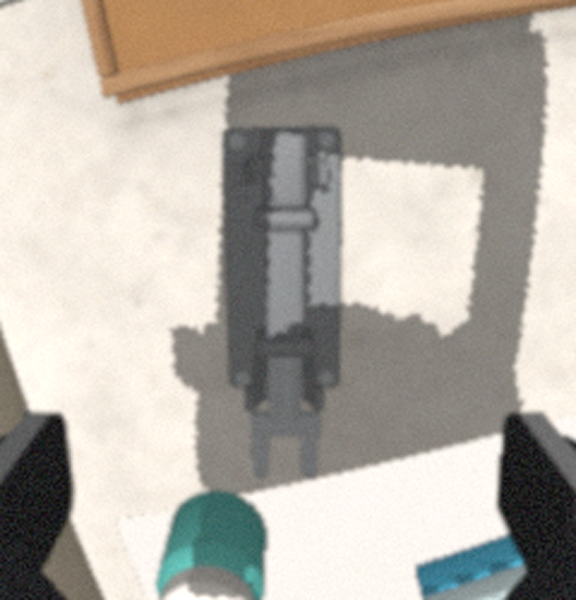

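View pics/k9tz.png

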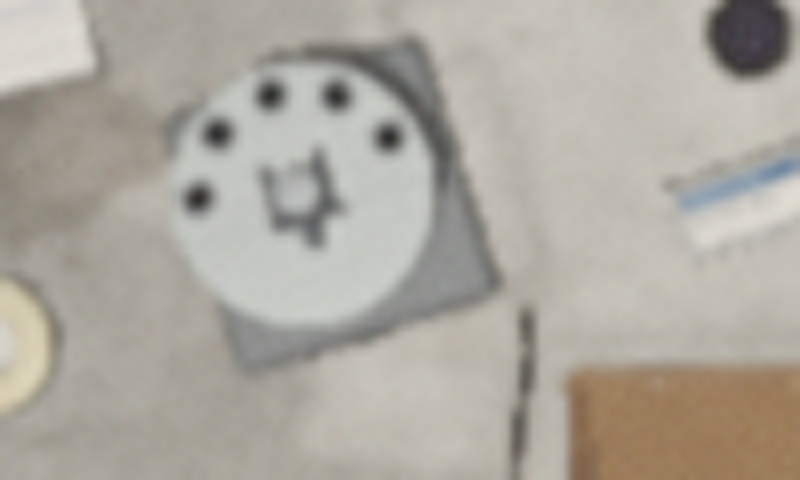

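The fork lies in both notches (prongs at (262,475) and (308,475), parallel to the plate). The clip sits around the spindle at (298,190), and the bystanders have not moved.

```bash
python3 -c "
from workcell import *
print(close_job())"
```

```text
the job is handed in; nothing more can be done
None
```

The clip is home in the spindle's groove, the fork is back in its rest and released, and the job is handed in; it reported no verdict.

- **Pushing:** I gripped the fork by its waist and set its slot over the clip's lug. I then pushed in steps of 0.3 to 1.5 mm. The push peaked at about 9 N and then dropped to almost nothing (the snap).
- **Pressing home:** The clip met the hard stop with the fork tip about 12 mm from the spindle's axis, against 12.5 mm expected. I held about 15 N for over 0.6 s. No force reading went above about 15.5 N, but force was only read at the end of each short move.
- **Last checks:** The top view shows the clip round the spindle, and in both that view and the scene view it stayed in place when the fork was withdrawn. The wrist view shows the fork in both notches, parallel to the rest. The gripper was open and 17 cm clear, with no contact force.
- **Bystanders:** The loupe, the tape roll and the small white boxes beside the rotor look unmoved in the final top view. I did not re-measure them, or identify each white box by name.
- **Disagreement between measurements:** The fixed cameras and the arm's own position differed by 1 to 2 mm, which is within the stated calibration. To allow for the clip starting about 7° off the push line, I shifted the fork 0.6 mm sideways before the lug went into the slot.

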